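# Clamp the tea caddy shut

## Task

Close up the open wooden tea caddy: push its lid all the way down with the fingertips, then push the red toggle lever on its front over past centre so that it snaps across and clamps the lid. Grip nothing, push gently, do not lift or drag the caddy, and leave the other loose things where they stand.

Things in the scene. Friction and masses are not known exactly. Their poses are not given: they have to be found in the camera images.
- caddy: Loose wooden tea box, 1.5 to 2.2 kg, 130 mm (x) x 110 mm (y) x 80 mm high without lid, on rubber feet; friction alone holds it against the push on the lever. Coloured sachets inside. Origin: centre of its underside; z up; its front, with the lever, is its -x side and faces roughly the robot; the lid hinges at the top of its +x side.
- lid (a joint): Angle of the wooden lid (rad): 0 = shut, flat on the box; it starts raised by about 0.35 to 0.75 with its free edge above the front of the box. A stiff hinge holds it at any angle; a push down of about 1 to 3 N on its front half closes it, and it stays shut.
- lid_front (a point): Middle of the top front (free) edge of the lid, 130 mm from the hinge line; the lid is a flat slab 114 mm wide along the caddy's y and 10 mm thick. With the lid shut this point is 90 mm above the caddy's underside, at caddy x = -65 mm. It moves with the lid.
- lid_hinge (a point): On the hinge line of the lid, in the middle: 80 mm above the caddy's underside at caddy x = +65 mm; the hinge line is parallel to the caddy's y.
- clamp (a joint): Lever angle (rad): 0 = open, red handle leaning 30 degrees out to the front (caddy's -x) from upright; 0.52 = upright, dead centre; 1.047 = clamped, handle 30 degrees in over the lid, its hold-down arm level, foot 1 to 2 mm above the shut lid. A spring drives it from dead centre to the nearer end, where it stays: a 3 to 5 N level push near the handle's end starts it, none is needed upright.
- lever_end (a point): End of the red handle (flat, 32 mm wide along the caddy's y, 10 mm thick, its red grip covering the last 44 mm), on its centre line, 72 mm from the pivot. It moves with the lever, rising 10 mm from open to upright.
- lever_pivot (a point): Lever pivot, mid-width: caddy x = -95 mm, 98 mm above the caddy's underside, axis parallel to the caddy's y. Two steel cheeks, 42 mm over all, flank it up to 106 mm. A grey hold-down arm 46 mm long is fixed to the lever 60 degrees to the inside of the handle (pointing up and inward while open, clear of the closing lid).
- cup: Loose cream espresso cup with a handle, upside down, 64 x 91 x 50 mm, left of the caddy, a bystander. Origin: centre of its underside.
- timer: Loose round kitchen timer, red over white, 64 mm wide, 35 mm high, left of the caddy, a bystander. Origin: centre of its underside.
- spice: Loose glass spice jar with a red lid, 45 mm wide, 108 mm high, left of the caddy, a bystander. Origin: centre of its underside.
- tamper: Loose coffee tamper, steel foot and wooden handle, 58 mm wide, 88 mm high, behind the caddy, a bystander. Origin: centre of its underside.
- beaker: Loose black dosing cup, 56 mm wide, 70 mm high, behind the caddy, a bystander. Origin: centre of its underside.

How it is judged:
By the outcome, as a careful person would: the job done as asked, in the order asked, and still so for the second after the job is handed in, with the robot touching nothing.
It also fails if it takes over 38 s, if anything falls off the work surface, if the arm or the gripper's body presses on something with over 40 N, if the wrist force passes 120 N, or if a joint passes its speed limit or range.

## Robot

A 7-joint arm with a two-finger parallel gripper is mounted at the origin on a cart in front of the work surface, level with it; the furniture and walls round the work are solid. World frame = base frame: x ahead of the robot, y to its left, z up, the work surface at z = 0. Lengths are in mm, angles in rad, forces in N, time in s.
With the tool pointing down it reaches from about 400 to 875 mm from the base axis. Payload 4.4 kg.
Tool frame: the origin (TCP) lies midway between the tips of the shut fingers; the grasp point (between the pads) lies 19 mm behind it (ctrl.pinch_z is the distance from the TCP to the grasp point, in mm); z points along the fingers, y is the line along which they close (so a half turn about z gives the same grasp; the last joint's range is limited). The gripper opens to 85 mm and grips with 20 to 120 N. Pads are 22 mm wide; open, the fingers measure 114 mm over their backs; the gripper's body (76 mm by 85 mm) begins 54 mm behind the grasp point. The pads swing forward as they close: fully open they stand 13 mm farther back than shut.
Start: joints at [1.133, 0.628, 0.038, 1.517, -0.027, 0.996, -0.02], TCP at [236.169, -605.592, 231.313] pointing down, gripper open.
Joint ranges: [-3.06, 3.06], [-0.37, 2.12], [-1.25, 1.32], [0.18, 2.47], [-1.1, 4.24], [0.23, 1.98], [-2.94, 2.94]. Speed limits (rad/s): [2.57, 2.57, 3.14, 3.14, 3.14, 3.14, 3.14].

## Interface

Orientations are given as [roll, pitch, yaw] about the fixed x, y, z axes, in that order (R = Rz(yaw) Ry(pitch) Rx(roll)).
In Python, from cell import read_state, cams, order, ctrl gives the robot as it stands.
- The arm moves only by the tool move_arm, never from a script. Its argument "targets" is text: rows parted by semicolons, each of 7 numbers parted by spaces: the gripper's target within -1 to 1 (fully open at 1, half-way at 0, shut at -1), then the shift along the tool's x, y, z in cm, then the turn, a rotation vector about the tool's x, y, z in degrees. A call has 1 to 5 rows; each row shifts and turns the commanded pose from where the row before left it, along the tool's axes as they then stand; what a row does not reach is not made up. A row lasts 1/12 s, in which the tool goes at most 41.7 mm and 7.16 degrees, less where a joint would pass 70% of its speed; a pose out of reach is approached as far as the arm can. A call with a gripper value outside its range is refused whole. The fingers move at their own pace and stop on an object; the grip force is fixed at half the most. Time passes only in rows, so rows that do not move let the fingers close. It gives the time, the measured TCP pose, the force, the opening and the grip force at its end, in the units of the state.
- read_state(): the state, without advancing time (a new reading comes with each control period).
- cams.get_image(name): name is "scene" or "side" or "wrist"; returns a dict with "color" (384x512x3 uint8, red, green, blue), "fovy" (degrees; the focal length in pixels is half the picture's height over the tangent of half this angle, whatever the lens; pixels are square), "cx", "cy" (the principal point, pixels), "rvec" (rotation vector, rad) and "tvec" (3), from world to camera coordinates, as OpenCV has them. Camera axes: x right, y down, z forward; pixel columns grow to the right and rows downward; lengths in mm; the calibration is good to about 2 mm. A picture is of the moment at which its call begins. There is no depth.
- order.finish_job(): hands the job in; it is judged then, once.
The state is a dict: "clock": time; "qpos": joint angles; "qd": joint speeds; "tau": joint torques, N m; "eef_pos": TCP position; "tool_rot": TCP orientation; "force": force on the tool from outside, world axes, zero at the start; "torque": the same for the moment, N m; "width": finger opening in mm; "gripper_force": force on a finger pad.
Only numpy, scipy, OpenCV 4.12 (cv2) and the standard library are available. Lean on these libraries where they do the work, as an engineer would, in place of code of your own. Each camera call takes 0.05 s, during which the arm holds its last target. There are 200 camera calls.

## Working session

There is one attempt and no reset: what is moved stays moved. The work goes in short steps, Python scripts to look and compute and a tool call to move; the robot and the scene stay as the last step left them, time stands still between calls to the robot, and variables do not carry over. Pictures are saved under pics/ and viewed, at most 10 in all, crops included, and the job is handed in when it is done.

Besides the shell and the picture viewer there is one more tool, called as name(argument=value, ...) on one line, values as JSON. move_arm: Moves the arm, as the interface text tells. Its arguments: {"type":"object","properties":{"targets":{"type":"string"}},"required":["targets"]}

```bash
mkdir -p pics
cat > h.py <<'E'
import numpy as np, cv2
from cell import read_state, cams, order, ctrl
def cam(n):
    d=cams.get_image(n); R=cv2.Rodrigues(np.array(d['rvec'],float))[0]; t=np.array(d['tvec'],float).ravel()
    f=d['color'].shape[0]/2/np.tan(np.radians(d['fovy'])/2)
    return dict(img=d['color'],R=R,t=t,f=f,cx=d['cx'],cy=d['cy'],C=-R.T@t)
def proj(c,P):
    q=np.atleast_2d(P)@c['R'].T+c['t']; return np.c_[c['f']*q[:,0]/q[:,2]+c['cx'],c['f']*q[:,1]/q[:,2]+c['cy']]
def ray(c,u,v):
    d=c['R'].T@np.array([(u-c['cx'])/c['f'],(v-c['cy'])/c['f'],1]); return d/np.linalg.norm(d)
def onz(c,u,v,z): d=ray(c,u,v); return c['C']+d*(z-c['C'][2])/d[2]
def tri(c1,p1,c2,p2):
    A=[];b=[]
    for c,p in((c1,p1),(c2,p2)):
        d=ray(c,*p);M=np.eye(3)-np.outer(d,d);A.append(M);b.append(M@c['C'])
    return np.linalg.lstsq(np.vstack(A),np.hstack(b),rcond=None)[0]
def save(c,fn): cv2.imwrite('pics/'+fn,c['img'][:,:,::-1])
E
python3 - <<'E'
from h import *
a=cam('scene');b=cam('side')
m=np.hstack([a['img'],b['img']]); 
save(a,'a.png');save(b,'b.png')
print(a['C'],b['C'],a['f'],b['f']); s=read_state(); print(s)
E
```

```text
[-129.97039762  511.42476487 1058.84343235] [ 913.06043793 -909.48810298  569.9302408 ] 490.2217142088715 404.9187014897885
{'clock': 0.1, 'qpos': array([ 1.13319336,  0.62925597,  0.03848551,  1.51823668, -0.02701831,
        0.99627299, -0.01998183]), 'qd': array([ 1.29223865e-03, -2.30650900e-03,  9.04773893e-05, -3.29228098e-03,
       -8.27659271e-04,  1.84155517e-03,  1.46912642e-05]), 'tau': array([ 2.30898841e-03, -5.64543128e+01,  1.23027977e+00, -1.93979323e+01,
        1.13264448e-02,  5.41772519e-03,  3.37443294e-05]), 'eef_pos': array([ 235.96067152, -605.08639206,  230.4902768 ]), 'tool_rot': array([-3.13993891e+00,  2.43615160e-05,  3.71778939e-01]), 'force': array([ 0.25751809, -0.32723199,  0.51220844]), 'torque': array([-0.00238896, -0.04523007,  0.01132731]), 'gripper_force': 0.0, 'width': 85.23570289590465}
```

View pics/a.png

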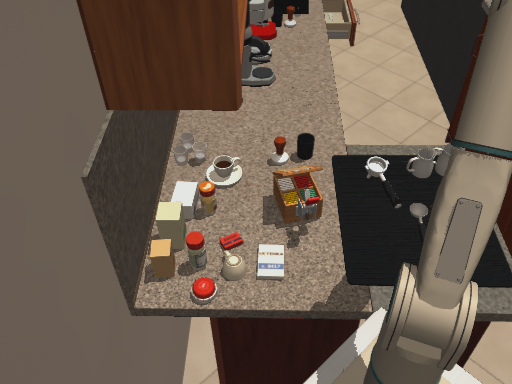

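View pics/b.png

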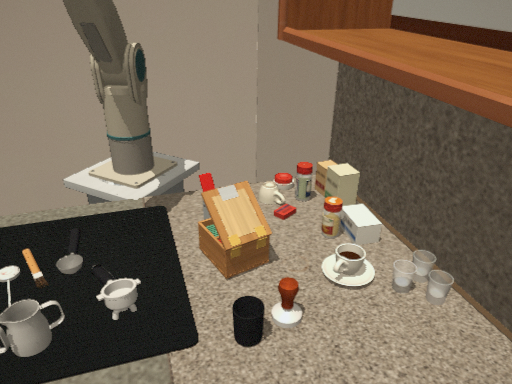

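The scene view shows the caddy at about (298,195) px, with the red lever near (312,203). In the side view the caddy is at about (235,230) px and the handle tip near (206,180). I'll zoom in on both.

Run:
```python
from h import *
a=cam('scene');b=cam('side')
A=cv2.resize(a['img'][155:235,260:340],(400*1,400),interpolation=cv2.INTER_CUBIC)
B=cv2.resize(b['img'][165:285,185:285],(400,480),interpolation=cv2.INTER_CUBIC)
o=np.zeros((480,800,3),np.uint8);o[:400,:400]=A;o[:,400:]=B
cv2.imwrite('pics/c.png',o[:,:,::-1])
for n,c,(x0,y0,x1,y1) in(('a',a,(260,155,340,235)),('b',b,(185,165,285,285))):
    im=c['img'].astype(int); m=((im[:,:,0]>110)&(im[:,:,1]<50)&(im[:,:,2]<50)).astype(np.uint8)
    k=np.zeros_like(m);k[y0:y1,x0:x1]=1
    N,L,S,Ce=cv2.connectedComponentsWithStats(m*k)
    for i in range(1,N):
        if S[i,4]>8:
            cn=np.argwhere(L==i)[:,::-1].astype(np.float32); print(n,S[i],Ce[i],cv2.boxPoints(cv2.minAreaRect(cn)).round(1).tolist())
```

```text
a [307 181   5   4  10] [309.  182.8] [[306.5, 182.5], [308.5, 180.5], [311.5, 183.5], [309.5, 185.5]]
a [308 197  12   4  20] [313.35 199.05] [[307.79998779296875, 199.0], [319.0, 197.0], [319.29998779296875, 198.8000030517578], [308.20001220703125, 200.89999389648438]]
b [199 173  15  18 187] [206.31550802 181.37967914] [[198.6999969482422, 174.8000030517578], [210.0, 172.0], [213.89999389648438, 187.8000030517578], [202.60000610351562, 190.60000610351562]]
b [275 177  10   6  28] [279.39285714 180.42857143] [[273.79998779296875, 180.10000610351562], [275.0, 177.0], [284.5, 180.60000610351562], [283.3999938964844, 183.60000610351562]]
b [274 212  11   7  32] [278.78125 215.     ] [[273.0, 215.0], [274.1000061035156, 211.6999969482422], [284.0, 215.0], [282.8999938964844, 218.3000030517578]]
```

View pics/c.png

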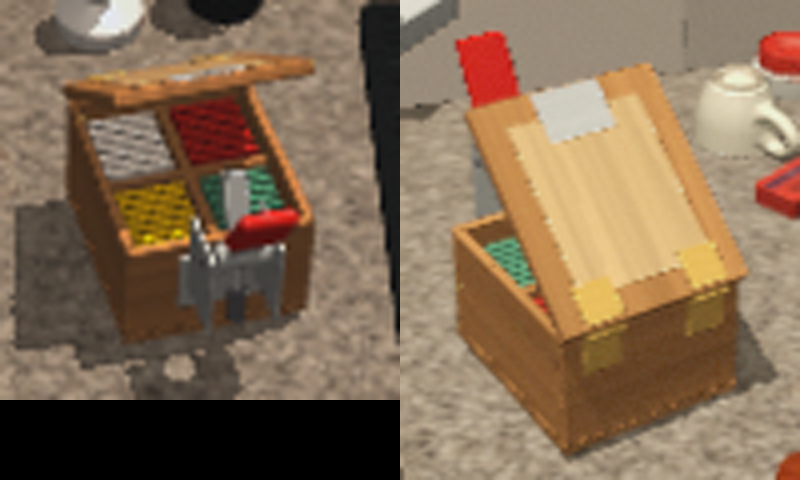

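The crops show the lid raised with its hinge away from the robot. The lever is open, leaning toward the robot, and the hold-down arm points up. Next I triangulate the corners.

Run:
```python
from h import *
a=cam('scene');b=cam('side')
A=lambda u,v:(260+u/5-.4,155+v/5-.4)
B=lambda u,v:(185+(u-400)/4-.4,165+v/4-.4)
BR,BL,FR=[onz(b,*B(*p),0) for p in((570,452),(735,385),(460,330))]
print('bot',BR,BL,FR,np.linalg.norm(BR-BL),np.linalg.norm(BR-FR))
tFR=onz(b,*B(455,230),80);print('topFR side',tFR)
TL,TR=[onz(a,*A(*p),80) for p in((130,252),(308,222))]
print('topF',TL,TR,np.linalg.norm(TL-TR))
print('tri FR top',tri(a,A(308,222),b,B(455,230)))
L1=tri(a,A(318,65),b,B(468,115));L2=tri(a,A(66,90),b,B(650,65));print('lid',L1,L2)
print('lever end',tri(a,A(262,230),b,B(483,40)))
```

```text
bot [ 553.53823719 -326.86153545    0.        ] [ 606.75351979 -232.69296815    0.        ] [ 438.74742926 -261.58701715    0.        ] 108.16462161967807 132.05185468139615
topFR side [ 448.69698938 -273.81949715   80.        ]
topF [ 501.07847024 -181.62647917   80.        ] [ 447.92141355 -269.26914391   80.        ] 102.50321633512202
tri FR top [ 448.02252293 -271.14348938   78.41311705]
lid [ 472.42565978 -291.90447124  167.93557524] [ 538.98700543 -184.80662512  169.64008675]
lever end [ 415.69506348 -188.17374069  155.40182504]
```

move_arm(targets="-1 3 -1.7 0 0 0 0;-1 3 -1.7 0 0 0 0;-1 3 -1.7 0 0 0 0;-1 3 -1.7 0 0 0 0;-1 3 -1.7 0 0 0 0")

```text
clock: 0.72
eef_pos: [345.8, -470.6, 231.4]
tool_rot: [3.142, -0.0, 0.371]
force: [0.4, 0.2, -0.2]
width: 25.6
gripper_force: 0.0
```

move_arm(targets="-1 3 -1.7 0 0 0 0;-1 3 -1.7 0 0 0 0;-1 3 -1.7 0 0 0 0;-1 3 -1.7 0 0 0 0;-1 3 -1.7 0 0 0 0")

```text
clock: 1.13
eef_pos: [454.8, -336.8, 231.5]
tool_rot: [3.141, -0.0, 0.372]
force: [-0.1, 0.4, 0.9]
width: 0.2
gripper_force: 0.0
```

move_arm(targets="-1 0 0 0 0 0 7;-1 0 0 0 0 0 7;-1 0 0 0 0 0 7;-1 0 0 0 0 0 7;-1 0 0 0 0 0 7")

```text
clock: 1.55
eef_pos: [454.0, -338.1, 231.4]
tool_rot: [-3.142, -0.0, -0.245]
force: [0.1, -0.1, -0.3]
width: 0.1
gripper_force: 0.0
```

move_arm(targets="-1 0 0 0 0 0 7;-1 0 0 0 0 0 7;-1 0 0 0 0 0 2;-1 0 0 0 0 0 0;-1 0 0 0 0 0 0")

```text
clock: 1.97
eef_pos: [454.0, -338.1, 231.3]
tool_rot: [3.142, 0.0, -0.517]
force: [-1.5, 0.7, -0.3]
width: 0.0
gripper_force: 0.0
```

move_arm(targets="-1 0.3 -2.2 0 0 0 0;-1 0.3 -2.2 0 0 0 0;-1 0.3 -2.2 0 0 0 0;-1 0.3 -2.2 0 0 0 0;-1 0.2 -2.1 0 0 0 0")

```text
clock: 2.38
eef_pos: [520.9, -249.5, 231.4]
tool_rot: [-3.141, -0.0, -0.517]
force: [1.0, 0.8, 0.2]
width: 0.4
gripper_force: 0.0
```

move_arm(targets="-1 0 0 1.5 0 0 0;-1 0 0 1.5 0 0 0;-1 0 0 1.5 0 0 0;-1 0 0 0 0 0 0;-1 0 0 0 0 0 0")

```text
clock: 2.8
eef_pos: [519.6, -250.4, 185.9]
tool_rot: [3.142, 0.002, -0.518]
force: [0.9, -0.8, 0.3]
width: -0.2
gripper_force: 0.0
```

Run:
```python
from h import *
a=cam('scene');b=cam('side')
o=np.hstack([cv2.resize(a['img'][110:240,240:350],(400,473)),cv2.resize(b['img'][125:285,165:300],(399,473))])
cv2.imwrite('pics/d.png',o[:,:,::-1]);print(read_state()['eef_pos'],read_state()['force'])
```

```text
[ 520.5433172  -250.97983933  187.15581266] [-0.34822887 -0.21953438  1.35424005]
```

View pics/d.png

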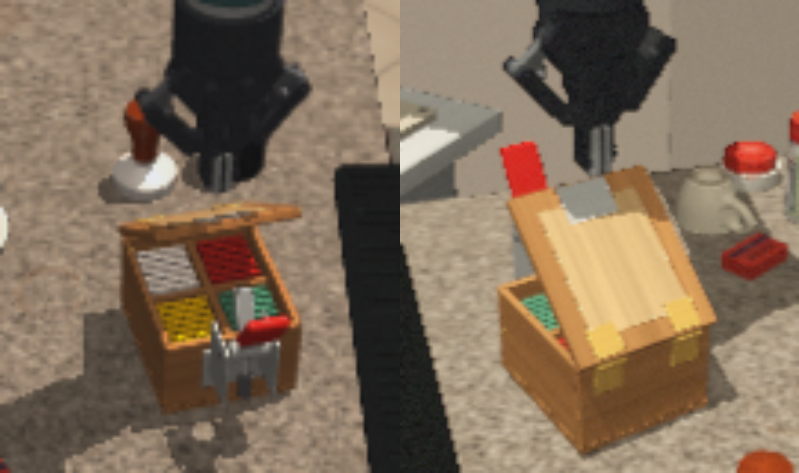

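The fingertips hover just above the lid, behind its front edge, and everything looks clear. I'll descend now.

move_arm(targets="-1 0 0 0.8 0 0 0;-1 0 0 0.8 0 0 0;-1 0 0 0.8 0 0 0;-1 0 0 0.5 0 0 0;-1 0 0 0.5 0 0 0")

```text
clock: 3.32
eef_pos: [519.9, -250.4, 151.6]
tool_rot: [-3.142, 0.001, -0.518]
force: [-0.2, 0.1, 1.8]
width: 0.1
gripper_force: 0.4
```

move_arm(targets="-1 -0.1 0 0.5 0 0 0;-1 -0.1 0 0.5 0 0 0;-1 -0.1 0 0.5 0 0 0;-1 -0.1 0 0.5 0 0 0;-1 -0.1 0 0.5 0 0 0")

```text
clock: 3.73
eef_pos: [515.6, -247.9, 126.9]
tool_rot: [-3.142, 0.0, -0.518]
force: [-1.0, 0.0, 1.7]
width: -0.5
gripper_force: 0.5
```

move_arm(targets="-1 -0.2 0 0.5 0 0 0;-1 -0.2 0 0.5 0 0 0;-1 -0.2 0 0.5 0 0 0;-1 -0.2 0 0.5 0 0 0;-1 -0.2 0 0.4 0 0 0")

```text
clock: 4.15
eef_pos: [507.1, -243.1, 102.8]
tool_rot: [3.142, -0.0, -0.518]
force: [0.3, -0.5, 0.6]
width: 0.1
gripper_force: 0.3
```

move_arm(targets="-1 0 0 0.3 0 0 0;-1 0 0 0.2 0 0 0;-1 0 0 0.2 0 0 0;-1 0 0 0.2 0 0 0;-1 0 0 0 0 0 0")

```text
clock: 4.57
eef_pos: [507.0, -243.0, 94.0]
tool_rot: [3.142, 0.0, -0.518]
force: [-0.5, -0.2, -0.6]
width: -0.2
gripper_force: 0.0
```

move_arm(targets="-1 0 0 0.1 0 0 0;-1 0 0 0.1 0 0 0;-1 0 0 0.1 0 0 0;-1 0 0 0.1 0 0 0;-1 0 0 0 0 0 0")

```text
clock: 4.98
eef_pos: [507.0, -243.0, 90.2]
tool_rot: [-3.142, 0.0, -0.518]
force: [-0.2, -0.7, -0.1]
width: -0.1
gripper_force: 0.0
```

move_arm(targets="-1 0 0 0.1 0 0 0;-1 0 0 0 0 0 0;-1 0 0 0 0 0 0")

```text
clock: 5.23
eef_pos: [507.2, -243.1, 90.0]
tool_rot: [-3.141, -0.0, -0.518]
force: [-1.7, 1.4, 6.2]
width: 0.1
gripper_force: 3.1
```

move_arm(targets="-1 0 0 -1 0 0 0;-1 0 0 -2.5 0 0 0;-1 0 0 -3 0 0 0;-1 0 0 -3 0 0 0;-1 0 0 -2 0 0 0")

```text
clock: 5.65
eef_pos: [508.0, -243.8, 207.6]
tool_rot: [-3.141, -0.004, -0.519]
force: [1.5, -0.5, 0.2]
width: -0.3
gripper_force: 0.0
```

move_arm(targets="-1 -3.5 0 0 0 0 0;-1 -3.5 0 0 0 0 0;-1 -3.5 0 0 0 0 0;-1 -3.5 0 0 0 0 0;-1 0 0 0 0 0 0")

```text
clock: 6.07
eef_pos: [377.5, -169.7, 204.1]
tool_rot: [-3.141, 0.01, -0.518]
force: [-0.4, 0.1, 0.0]
width: -0.0
gripper_force: 0.0
```

Run:
```python
from h import *
a=cam('scene');b=cam('side')
o=np.hstack([cv2.resize(a['img'][110:240,240:350],(400,473)),cv2.resize(b['img'][125:285,165:300],(399,473))])
cv2.imwrite('pics/e.png',o[:,:,::-1]);print(read_state()['eef_pos'],read_state()['force'])
def L(x,y,z,c=(530,-256),w=-.517): return [c[0]+x*np.cos(w)-y*np.sin(w),c[1]+x*np.sin(w)+y*np.cos(w),z]
# predicted pixels: lid front corners, handle end, in crop pixels
P=[L(-65,-57,90),L(-65,57,90),L(-131,0,160),L(65,-57,90)]
print((proj(a,P)-[240,110])*[400/110,473/130]);print((proj(b,P)-[165,125])*[399/135,473/160]+[400,0])
```

```text
[ 384.92593551 -173.22860809  205.0913543 ] [ 0.23350932 -0.11392948  0.34823021]
[[302.49463263 313.67397504]
 [158.88075404 340.9625888 ]
 [265.3530132  322.69105644]
 [248.9776582  203.81955992]]
[[494.44782804 274.54040748]
 [622.53581495 235.28920277]
 [517.86214351 142.93037909]
 [578.77190379 359.1012903 ]]
```

View pics/e.png

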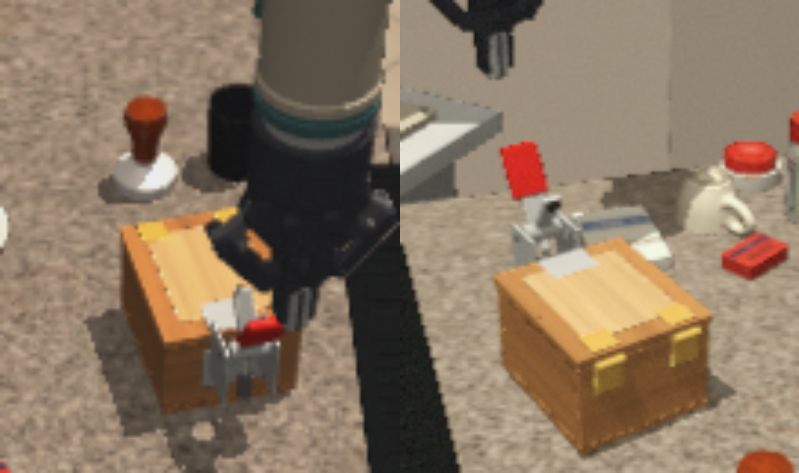

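The lid now lies flat, and the handle end at about (520,145) in the crop matches the prediction. I'll lower in front of the handle and push.

move_arm(targets="-1 0 0 2 0 0 0;-1 0 0 2 0 0 0;-1 0 0 1.4 0 0 0;-1 0 0 0 0 0 0;-1 0 0 0 0 0 0")

```text
clock: 6.58
eef_pos: [386.3, -174.3, 150.2]
tool_rot: [3.141, -0.0, -0.519]
force: [0.2, 0.2, 0.5]
width: -0.0
gripper_force: 0.0
```

move_arm(targets="-1 0.5 0 0 0 0 0;-1 0.5 0 0 0 0 0;-1 0.5 0 0 0 0 0;-1 0.5 0 0 0 0 0;-1 0.5 0 0 0 0 0")

```text
clock: 7.0
eef_pos: [405.9, -185.3, 150.4]
tool_rot: [-3.141, 0.004, -0.518]
force: [-4.1, 2.7, 3.3]
width: 0.3
gripper_force: 2.3
```

move_arm(targets="-1 0.4 0 0 0 0 0;-1 0.4 0 0 0 0 0;-1 0.4 0 0 0 0 0;-1 0.4 0 0 0 0 0;-1 0.4 0 0 0 0 0")

```text
clock: 7.42
eef_pos: [425.5, -196.5, 150.5]
tool_rot: [3.142, -0.002, -0.518]
force: [-0.8, 1.1, 1.4]
width: -0.3
gripper_force: 0.5
```

move_arm(targets="-1 0.4 0 0 0 0 0;-1 0.4 0 0 0 0 0;-1 0.4 0 0 0 0 0;-1 0.3 0 0 0 0 0;-1 0 0 0 0 0 0")

```text
clock: 7.83
eef_pos: [438.6, -204.0, 150.4]
tool_rot: [3.142, -0.002, -0.518]
force: [0.0, 0.5, 0.5]
width: 0.1
gripper_force: 0.0
```

move_arm(targets="-1 -2 0 0 0 0 0;-1 -3 0 0 0 0 0;-1 -3 0 0 0 0 0;-1 -2 0 -2 0 0 0;-1 0 0 -3 0 0 0")

```text
clock: 8.25
eef_pos: [343.6, -150.5, 198.6]
tool_rot: [3.14, 0.013, -0.518]
force: [0.7, -0.3, -0.2]
width: -0.1
gripper_force: 0.0
```

Run:
```python
from h import *
a=cam('scene');b=cam('side')
o=np.hstack([cv2.resize(a['img'][110:240,240:350],(400,473)),cv2.resize(b['img'][125:285,165:300],(399,473))])
cv2.imwrite('pics/f.png',o[:,:,::-1]);print(read_state()['eef_pos'],read_state()['force'])
```

```text
[ 352.06344775 -154.38305939  203.08484867] [ 1.78510292  0.54241681 -0.41289097]
```

View pics/f.png

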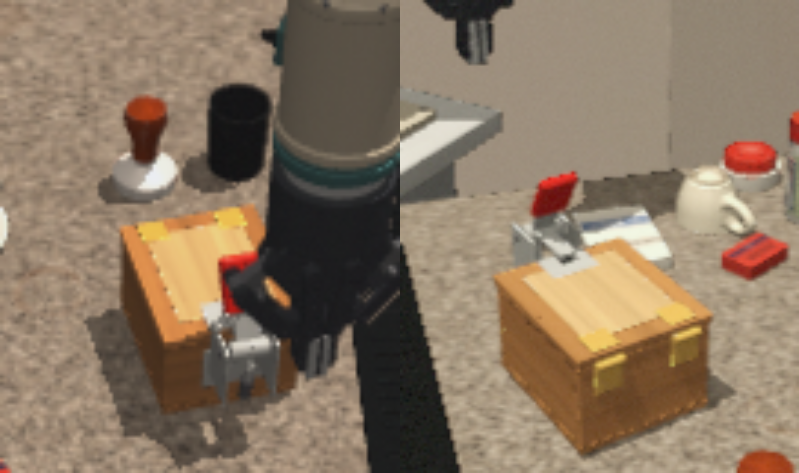

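The handle now leans in over the lid, with the red grip near (238,283) and (553,195) in the crop. The hold-down arm is level, and the caddy and bystanders haven't moved.

move_arm(targets="-1 0 0 -1 0 0 0;-1 0 0 0 0 0 0;-1 0 0 0 0 0 0;-1 0 0 0 0 0 0;-1 0 0 0 0 0 0")

```text
clock: 8.77
eef_pos: [350.4, -153.8, 209.7]
tool_rot: [3.141, 0.001, -0.518]
force: [-0.6, -0.2, 0.4]
width: -0.0
gripper_force: 0.0
```

```bash
python3 -c "
from cell import order; print(order.finish_job())"
```

```text
the job is handed in; nothing more can be done
None
```

The lid is pushed shut and the red lever has snapped over and clamped it, with the caddy and the loose things in view unmoved; the job was handed in at about 9 s with the arm clear.

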